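# Slip-test the test-lead stands and draw the slippery ones aside

## Robot

A 6-joint arm with a two-finger parallel gripper is mounted at the origin on the work surface. World frame = base frame: x ahead of the robot, y to its left, z up, the work surface at z = 0. Lengths are in m, angles in degrees, forces in N, time in s.
With the tool pointing down it reaches from about 0.4 to 0.825 m from the base axis. Payload 7 kg.
Tool frame: the origin (TCP) lies between the finger pads; the fingertips stand 22 mm ahead of it and the grasp point (between the pads) lies 3 mm ahead of it; z points along the fingers, y is the direction in which the jaws open and shut (so a half turn about z gives the same grasp; the last joint's range is limited). The gripper opens to 88 mm and grips with 3 to 60 N. Pads are 19 mm wide; open, the fingers measure 130 mm over their backs; the gripper's body (78 mm by 193 mm) begins 47 mm behind the grasp point.
Start: joints at [87.153, 20.546, 0.682, 0, -70.136, -16.507], TCP at [0.224, 0.637, 0.227] pointing down, gripper open.
Joint ranges: [-176.03, 176.03], [-82.01, 121.73], [-58.28, 71.71], [-173.87, 95.51], [-174.79, -0.11], [-173.66, 173.66]. Speed limits (degrees/s): [136.94, 136.94, 172.46, 180, 180, 180].

## Interface

Orientations are given as [roll, pitch, yaw] about the fixed x, y, z axes, in that order (R = Rz(yaw) Ry(pitch) Rx(roll)).
In Python, from plant import telemetry, cams, r gives the robot as it stands.
- The arm moves only by the tool carry_out, never from a script. Its argument "commands" is one flat list of numbers, 5 for each row, row after row: the shift along the world's x, y, z as a fraction of full scale, then the turn about the world's z as a fraction of full scale, then the gripper's target within -1 to 1 (shut at 1, half-way at 0, fully open at -1). In form: [x, y, z, turn, claw, x, y, z, turn, claw, ...]. A call has 1 to 8 rows; each row shifts and turns the commanded pose from where the row before left it; what a row does not reach is not made up. Full scale, the value 1, is 0.04 m for a shift and 4 degrees for a turn. A row lasts 1/10 s, in which the tool goes at most 50 mm and 8.59 degrees, less where a joint would pass 70% of its speed; a pose out of reach is approached as far as the arm can. A call with a number of a shift or a turn outside -1 to 1 is refused whole. A call with a gripper value outside its range is refused whole. The fingers move at their own pace and stop on an object; "grip_force" is the grip in N (left out, the last holds). Time passes only in rows, so rows that do not move let the fingers close. It gives the time, the measured TCP pose, the force and the opening at its end, in the units of the state.
- telemetry.get_state(): the state, without advancing time (a new reading comes with each control period).
- cams.capture(name): name is "scene" or "top" or "wrist"; returns a dict with "frame" (420x560x3 uint8, red, green, blue), "camera_matrix" (3x3 intrinsics, pixels), "camera_from_world" (4x4, takes a point from world to camera coordinates); the wrist camera has in their place "mount" (4x4, takes a point from camera to tool coordinates, whose origin is the TCP and whose axes are the flange's). Camera axes: x right, y down, z forward; pixel columns grow to the right and rows downward; lengths in m; the calibration is good to about 2 mm. The wrist camera is an equidistant fisheye: a pixel r from the principal point sees the ray r / f radians off the axis. A picture is of the moment at which its call begins: read the wrist's pose just before it. There is no depth.
- r.close_job(): hands the job in, once; it reports no verdict.
The state is a dict: "time_s": time; "joints": joint angles; "qd": joint speeds; "joint_torque": joint torques, N m; "tcp_pos": TCP position; "eef_rot": TCP orientation; "contact_force": force on the tool from outside, world axes, zero at the start; "moment": the same for the moment, N m; "gripper_width": finger opening in m.
Only numpy, scipy, OpenCV 4.12 (cv2) and the standard library are available. Lean on these libraries where they do the work, as an engineer would, in place of code of your own. Each camera call takes 0.05 s, during which the arm holds its last target. There are 200 camera calls.

## Task

Two of the four weighted lead stands on the steel plate have gone hard and slippery underneath; they look alike, so find them by feel. Without gripping it (that takes the weight off the sole), lay a finger slowly against a stand and ease it towards the far side of the plate, feeling the drag: a slippery one gives way at once, so keep sliding it until it stands wholly beyond the yellow line; a sound one holds, so stop well before 8 N and leave it where it stands. Do not lift or tip any stand, and leave the cup, the insulator and the screwdriver alone.

Things in the scene. Friction and masses are not known exactly. Their poses are not given: they have to be found in the camera images.
- plate: fixed bare steel plate on the bench, 300 mm (x) by 480 mm (y) by 8 mm thick; origin: centre of its underside, its top is 8 mm above it; x points to its far side, away from the robot. A yellow line 8 mm wide runs across it along y, its middle at x = -20 mm. The stands start in a row about x = -95 mm, some 108 mm apart; the far part of the plate is free
- stand_a: one of four like lead stands: round grey steel base 91 mm across with a rubber rim, its top 22 mm up; on it a round brown silicone-rubber post 24 mm in diameter from 22 to 66 mm height, then a brass terminal 14 to 20 mm thick to 80 mm; a black rubber sole beneath. About 0.9 kg. Origin: centre of the underside, z up
- stand_b: another lead stand, of the same size and look as stand_a; same origin. Drag of each stand: standing freely, a slippery one slides at a steady 1 to 1.6 N sideways; a sound one holds beyond 8.8 N. Which ones are slippery shows only in the drag, the names and places tell nothing
- stand_c: another lead stand, of the same size and look as stand_a; same origin. Give of each stand: before it slides, the rubber sole shears sideways by about 1 mm per 2.5 N and springs back when let go
- stand_d: another lead stand, of the same size and look as stand_a; same origin. The force that counts is the force of the fingers on the stand; a knock at speed or a grip passes the limit at once, so make contact at 10 to 20 mm/s. Force readings can be off by nearly 1 N
- cup: bystander: violet plastic cup, 68 mm across, 85 mm high; origin: centre of its underside
- bushing: bystander: brown ribbed insulator, 60 mm across, 100 mm high with its brass terminal; origin: centre of its underside
- screwdriver: bystander: screwdriver lying on the bench to the left of the plate; origin: middle of its underside
Mind the look-alikes: they are no part of the job. Leave any pink or red look-alike of the stand_c alone.

How it is judged:
By the outcome, as a careful person would: the job done as asked, in the order asked, and still so for the second after the job is handed in, with the robot touching nothing.
It also fails if it takes over 69 s, if anything falls off the work surface, if the arm or the gripper's body presses on something with over 40 N, if the wrist force passes 120 N, or if a joint passes its speed limit or range.

## Working session

There is one attempt and no reset: what is moved stays moved. The work goes in short steps, Python scripts to look and compute and a tool call to move; the robot and the scene stay as the last step left them, time stands still between calls to the robot, and variables do not carry over. Pictures are saved under pics/ and viewed, about 8 in all and at most 12, crops included, and the job is handed in when it is done.

Besides the shell and the picture viewer there is one more tool, called after "Emit:" by a JSON object that holds its "fn" and its "kwargs", one argument or row to a line. carry_out: Moves the arm, as the interface text tells. Shift numbers are shares of 0.04 m and turn numbers shares of 4 degrees, none past 1 either way. Its arguments: {"type":"object","properties":{"commands":{"type":"array"},"grip_force":{"type":"number"}},"required":["commands"]}

```bash
mkdir -p pics; ls; python3 - <<'E'
from plant import telemetry,cams,r
import cv2,numpy as np
np.set_printoptions(precision=4,suppress=True)
print(telemetry.get_state())
for n in("top","scene"):
    c=cams.capture(n);cv2.imwrite(f"pics/{n}0.png",c["frame"][:,:,::-1]);print(n,c["camera_matrix"],c["camera_from_world"])
E
```

```text
pics
{'time_s': 0.0, 'joints': array([ 87.1533,  20.5909,   0.6335,  -0.0207, -70.1356, -16.5067]), 'qd': array([-0.1051, -0.0228,  0.0345,  0.0228, -0.0738, -0.0451]), 'joint_torque': array([ -0.0005, -58.2713,  29.3053,   6.9978,   0.0069,  -0.0001]), 'tcp_pos': array([0.2236, 0.6364, 0.2256]), 'eef_rot': array([179.9053,  -0.0078, -19.3604]), 'contact_force': array([-0.0223,  0.3932,  0.6   ]), 'moment': array([-0.0059,  0.0119, -0.0009]), 'gripper_width': 0.08791359715797215}
top [[495.8026   0.     279.4214]
 [  0.     495.8026 213.452 ]
 [  0.       0.       1.    ]] [[ 0.0292 -0.9995 -0.013  -0.0142]
 [-0.9834 -0.0264 -0.1793  0.4277]
 [ 0.1789  0.0181 -0.9837  1.2836]
 [ 0.      0.      0.      1.    ]]
scene [[447.9519   0.     285.2521]
 [  0.     447.9519 207.0136]
 [  0.       0.       1.    ]] [[-0.2665  0.9637 -0.0144  0.1195]
 [ 0.5409  0.1371 -0.8298 -0.1859]
 [-0.7978 -0.2289 -0.5578  1.4244]
 [ 0.      0.      0.      1.    ]]
```

View pics/top0.png

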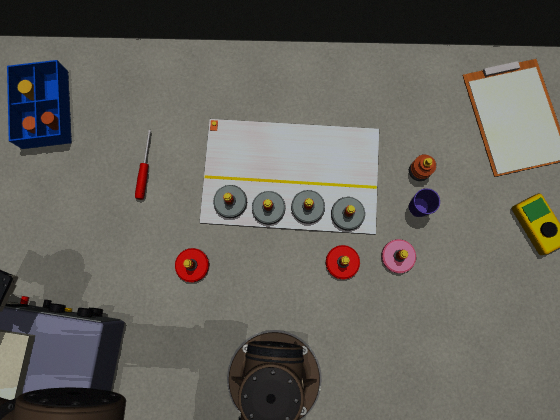

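View pics/scene0.png

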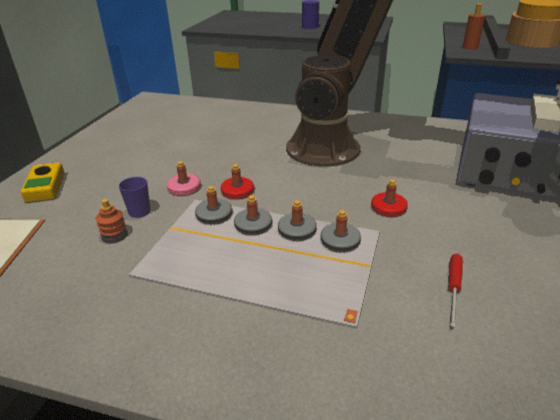

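The top view shows four grey stands on the plate at about (230,201), (268,207), (308,207) and (348,213). The yellow line is just beyond them. There are red look-alikes at (192,265) and (343,262) and a pink one at (398,257). Next I'll measure these positions.

```bash
cat > h.py <<'E'
import cv2,numpy as np
np.set_printoptions(precision=4,suppress=True)
def ray(c,uv,z):
    K,T=c["camera_matrix"],c["camera_from_world"];R,t=T[:3,:3],T[:3,3]
    d=R.T@np.linalg.solve(K,[uv[0],uv[1],1]);o=-R.T@t
    return (o+d*(z-o[2])/d[2])[:2]
def blobs(m,amin):
    n,l,s,ce=cv2.connectedComponentsWithStats(m.astype(np.uint8))
    return [(ce[i],s[i]) for i in range(1,n) if s[i][4]>=amin]
def measure(c):
    f=c["frame"];hsv=cv2.cvtColor(f,cv2.COLOR_RGB2HSV);H,S,V=[hsv[...,i].astype(int) for i in range(3)]
    win=np.zeros(H.shape,bool);win[100:300,170:450]=1
    br=((V>150)&(S<60)&win).astype(np.uint8)
    br=cv2.morphologyEx(br,cv2.MORPH_CLOSE,np.ones((9,9)))
    cs=max(cv2.findContours(br,cv2.RETR_EXTERNAL,cv2.CHAIN_APPROX_NONE)[0],key=cv2.contourArea)
    hull=cv2.convexHull(cs);q=cv2.approxPolyDP(hull,8,True)[:,0]
    for p in q: print("corner",p,ray(c,p,.008))
    ye=(H>18)&(H<35)&(S>120)&(V>90)&win
    for ce,s in blobs(ye,6):print("yellow",ce,s,"z.008",ray(c,ce,.008),"z.081",ray(c,ce,.081))
    ys,xs=np.nonzero(ye&(cv2.blur(ye.astype(np.float32),(25,1))>.06))
    # grey bases
    g=(S<60)&(V>60)&(V<135)&win
    pm=cv2.fillPoly(np.zeros(H.shape,np.uint8),[hull],1)
    print("V samples",[ (V[y,x],S[y,x],H[y,x]) for x,y in((218,205),(258,213),(320,213),(250,150),(300,300),(200,100))])
    m=((V<150)&(S<90)&(pm>0))
    for ce,s in blobs(cv2.morphologyEx(m.astype(np.uint8),cv2.MORPH_OPEN,np.ones((5,5))),200):
        print("base",ce,s,"mid bbox",ray(c,(s[0]+s[2]/2-.5,s[1]+s[3]/2-.5),.024))
    rd=((H<8)|(H>165))&(S>90)&(V>80)&win
    for ce,s in blobs(rd,200):print("red",ce,s,ray(c,ce,.022))
E
python3 - <<'E'
from plant import cams;from h import *
c=cams.capture("top");measure(c)
x=cv2.resize(c["frame"][110:290,170:430,::-1],None,fx=3,fy=3,interpolation=cv2.INTER_CUBIC);cv2.imwrite("pics/crop.png",x)
E
```

```text
corner [210 119] [0.7001 0.2029]
corner [378 129] [ 0.682  -0.2714]
corner [375 233] [ 0.3868 -0.2615]
corner [200 222] [0.404  0.2142]
yellow [213.5    123.2857] [212 122   4   4  14] z.008 [0.6876 0.1923] z.081 [0.6604 0.1803]
yellow [427.9302 161.2326] [423 158   9   8  43] z.008 [ 0.5916 -0.4088] z.081 [ 0.5697 -0.3878]
yellow [290.2457 181.6027] [204 175 173  14 521] z.008 [ 0.5237 -0.0289] z.081 [ 0.5055 -0.0287]
yellow [227.087 196.   ] [224 193   8   7  46] z.008 [0.4785 0.1437] z.081 [0.4627 0.1344]
yellow [267.234  202.7021] [264 199   8   8  47] z.008 [0.4626 0.0326] z.081 [0.4477 0.0294]
yellow [308.5581 201.5581] [305 198   8   8  43] z.008 [ 0.4688 -0.0804] z.081 [ 0.4536 -0.0775]
yellow [350.5435 208.6087] [347 205   8   8  46] z.008 [ 0.4522 -0.1953] z.081 [ 0.4379 -0.186 ]
yellow [403.5714 253.3469] [400 250   8   8  49] z.008 [ 0.3338 -0.3376] z.081 [ 0.326  -0.3205]
yellow [344.9216 259.7451] [341 256   9   8  51] z.008 [ 0.3122 -0.1807] z.081 [ 0.3056 -0.1723]
yellow [187.0682 263.0455] [184 260   7   7  44] z.008 [0.2915 0.2425] z.081 [0.286  0.2278]
V samples [(np.int64(114), np.int64(16), np.int64(77)), (np.int64(116), np.int64(20), np.int64(80)), (np.int64(119), np.int64(17), np.int64(79)), (np.int64(176), np.int64(1), np.int64(120)), (np.int64(121), np.int64(21), np.int64(24)), (np.int64(118), np.int64(24), np.int64(22))]
base [229.8808 202.3299] [213 185  34  35 864] mid bbox [0.4585 0.1343]
base [268.2215 208.3356] [252 191  34  35 867] mid bbox [0.4448 0.028 ]
base [307.4727 207.5682] [291 190  34  36 880] mid bbox [ 0.449  -0.0772]
base [347.1361 214.4694] [331 197  34  36 882] mid bbox [ 0.4327 -0.1851]
red [398.3905 256.0446] [382 239  34  34 740] [ 0.3247 -0.3205]
red [342.5788 261.6613] [326 245  35  35 812] [ 0.3057 -0.1729]
red [191.2366 264.6624] [175 248  34  35 782] [0.2865 0.2283]
```

View pics/crop.png

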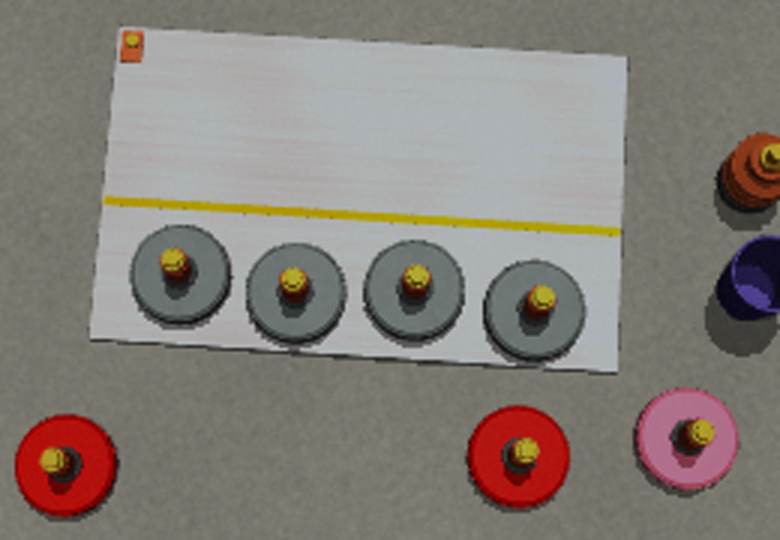

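The plate yaw is about -2.1°. The stand centres are A (.461,.134), B (.446,.029), C (.451,-.077) and D (.435,-.186). I'll shut the gripper and push on the posts just above the base, so that the gripper body clears the neighbouring stands.

Emit:
{"fn": "carry_out", "kwargs": {
  "commands": [0.385, -1, 0, 0.54, 1, 0.385, -1, 0, 0.54, 1, 0.385, -1, 0, 0.54, 1, 0.385, -1, 0, 0.54, 1, 0.385, -1, 0, 0.54, 1, 0.385, -1, 0, 0.54, 1, 0.385, -1, 0, 0.54, 1, 0.385, -1, 0, 0.54, 1],
  "grip_force": 10
}}

```text
time_s: 0.95
tcp_pos: [0.3471, 0.315, 0.2265]
eef_rot: [-180.0, -0.0, -2.0]
contact_force: [0.7, -0.1, -0.2]
gripper_width: 0.029
```

Emit:
{"fn": "carry_out", "kwargs": {
  "commands": [0.385, -0.9, 0, 0, 1, 0.385, -0.9, 0, 0, 1, 0.385, -0.9, 0, 0, 1, 0.385, -0.9, 0, 0, 1, 0.385, -0.9, 0, 0, 1, 0, 0, 0, 0, 1, 0, 0, 0, 0, 1, 0, 0, 0, 0, 1]
}}

```text
time_s: 1.75
tcp_pos: [0.4238, 0.1372, 0.2265]
eef_rot: [-180.0, 0.0, -2.1]
contact_force: [-0.4, 0.5, 0.5]
gripper_width: 0.0006
```

Emit:
{"fn": "carry_out", "kwargs": {
  "commands": [0, -0.05, -0.75, 0, 1, 0, 0, -0.75, 0, 1, 0, 0, -0.75, 0, 1, 0, 0, -0.75, 0, 1, 0, 0, -0.75, 0, 1, 0, 0, -0.3, 0, 1, 0, 0, -0.15, 0, 1, 0, 0, 0, 0, 1]
}}

```text
time_s: 2.55
tcp_pos: [0.4235, 0.1355, 0.0581]
eef_rot: [179.9, 0.1, -2.0]
contact_force: [-0.3, -0.2, 0.1]
gripper_width: 0.0004
```

```bash
python3 - <<'E'
from plant import cams,telemetry;from h import *
F=[]
for i in range(4):
    F.append(telemetry.get_state()["contact_force"])
    c=cams.capture("scene")
print(np.array(F),telemetry.get_state()["tcp_pos"])
x=cv2.resize(c["frame"][130:290,170:430,::-1],None,fx=3,fy=3);cv2.imwrite("pics/s2.png",x)
E
```

```text
[[-0.324  -0.2434  0.1157]
 [-0.742   0.2951 -0.6488]
 [ 0.1411  1.0204 -0.1621]
 [ 0.1991 -0.4755 -0.1032]] [0.4244 0.1355 0.0595]
```

View pics/s2.png

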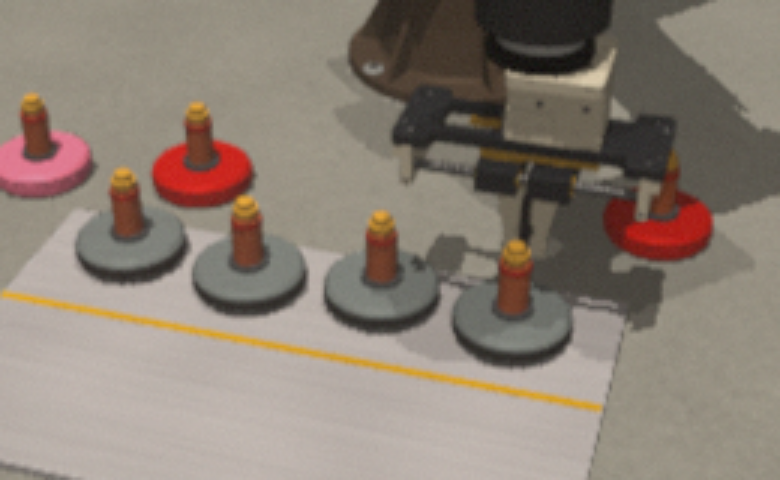

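The shut fingers are down behind stand A's post (post at about (515,280), fingers at about (535,230)) and clear of its neighbours. I'll ease forward.

Emit:
{"fn": "carry_out", "kwargs": {
  "commands": [0.05, 0, 0, 0, 1, 0.05, 0, 0, 0, 1, 0.05, 0, 0, 0, 1, 0.05, -0.01, 0, 0, 1, 0.025, 0, 0, 0, 1, 0, 0, 0, 0, 1, 0, 0, 0, 0, 1]
}}

```text
time_s: 3.45
tcp_pos: [0.4329, 0.1343, 0.0585]
eef_rot: [180.0, 0.0, -2.1]
contact_force: [1.2, -0.0, 0.1]
gripper_width: 0.0003
```

Emit:
{"fn": "carry_out", "kwargs": {
  "commands": [0.025, 0, 0, 0, 1, 0.025, 0, 0, 0, 1, 0, 0, 0, 0, 1]
}}

```text
time_s: 3.75
tcp_pos: [0.4351, 0.1345, 0.0586]
eef_rot: [-180.0, -0.0, -2.1]
contact_force: [0.5, -0.4, 0.7]
gripper_width: 0.0002
```

Emit:
{"fn": "carry_out", "kwargs": {
  "commands": [0.025, 0, 0, 0, 1, 0, 0, 0, 0, 1]
}}

```text
time_s: 3.95
tcp_pos: [0.436, 0.1345, 0.0586]
eef_rot: [-180.0, -0.0, -2.1]
contact_force: [-0.1, -0.1, 0.7]
gripper_width: 0.0004
```

Emit:
{"fn": "carry_out", "kwargs": {
  "commands": [0.025, 0, 0, 0, 1, 0, 0, 0, 0, 1]
}}

```text
time_s: 4.15
tcp_pos: [0.437, 0.1345, 0.0586]
eef_rot: [-180.0, -0.0, -2.1]
contact_force: [0.2, 0.6, -0.6]
gripper_width: 0.0002
```

Emit:
{"fn": "carry_out", "kwargs": {
  "commands": [0.025, 0, 0, 0, 1, 0, 0, 0, 0, 1]
}}

```text
time_s: 4.35
tcp_pos: [0.438, 0.1345, 0.0586]
eef_rot: [-180.0, -0.0, -2.1]
contact_force: [0.6, -0.1, 0.3]
gripper_width: 0.0001
```

Emit:
{"fn": "carry_out", "kwargs": {
  "commands": [0.025, 0, 0, 0, 1, 0, 0, 0, 0, 1]
}}

```text
time_s: 4.55
tcp_pos: [0.4389, 0.1344, 0.0585]
eef_rot: [180.0, 0.0, -2.1]
contact_force: [-1.2, -0.7, -0.1]
gripper_width: 0.0
```

Emit:
{"fn": "carry_out", "kwargs": {
  "commands": [0.025, 0, 0, 0, 1, 0, 0, 0, 0, 1]
}}

```text
time_s: 4.75
tcp_pos: [0.4397, 0.1343, 0.0585]
eef_rot: [180.0, 0.0, -2.1]
contact_force: [-1.7, -0.7, 1.0]
gripper_width: 0.0005
```

Emit:
{"fn": "carry_out", "kwargs": {
  "commands": [0, 0, 0, 0, 1]
}}

```text
time_s: 4.85
tcp_pos: [0.4397, 0.1343, 0.0585]
eef_rot: [180.0, 0.0, -2.1]
contact_force: [-1.6, 0.5, 0.7]
gripper_width: 0.0007
```

Emit:
{"fn": "carry_out", "kwargs": {
  "commands": [0.015, 0, 0, 0, 1, 0, 0, 0, 0, 1]
}}

```text
time_s: 5.05
tcp_pos: [0.4403, 0.1343, 0.0585]
eef_rot: [180.0, 0.0, -2.1]
contact_force: [-3.0, 1.3, 1.5]
gripper_width: 0.0006
```

```bash
cat > f.py <<'E'
from plant import cams,telemetry;from h import *
F=[]
for i in range(6):
    F.append(telemetry.get_state()["contact_force"]);c=cams.capture("top")
print(np.mean(F,0),np.std(F,0),telemetry.get_state()["tcp_pos"],telemetry.get_state()["time_s"])
E
python3 f.py
```

```text
[-3.0718  0.2789  1.0691] [0.5019 0.5873 0.4571] [0.4404 0.1343 0.0585] 5.35
```

Emit:
{"fn": "carry_out", "kwargs": {
  "commands": [0.015, 0, 0, 0, 1, 0, 0, 0, 0, 1]
}}

```text
time_s: 5.55
tcp_pos: [0.4409, 0.1343, 0.0585]
eef_rot: [180.0, 0.0, -2.1]
contact_force: [-4.8, -0.2, 1.4]
gripper_width: 0.0005
```

```bash
python3 f.py
```

```text
[-4.2828 -0.1585  1.707 ] [0.3921 0.3104 0.2583] [0.4409 0.1343 0.0585] 5.85
```

A is sound: it holds at 4.3 N and the force rises with shear. I'll back off and go to B.

Emit:
{"fn": "carry_out", "kwargs": {
  "commands": [-0.05, 0, 0, 0, 1, -0.1, 0, 0, 0, 1, -0.25, 0, 0, 0, 1, -0.4, 0, 0, 0, 1, 0, 0, 0.8, 0, 1, 0, 0, 0.8, 0, 1, 0, 0, 0.5, 0, 1, 0, -0.65, 0, 0, 1]
}}

```text
time_s: 6.65
tcp_pos: [0.4113, 0.1111, 0.1459]
eef_rot: [-179.7, -0.4, -1.9]
contact_force: [0.8, -1.0, -0.2]
gripper_width: 0.0005
```

Emit:
{"fn": "carry_out", "kwargs": {
  "commands": [0, -0.65, 0, 0, 1, 0, -0.65, 0, 0, 1, 0, -0.65, 0, 0, 1, 0, 0, -0.5, 0, 1, 0, 0, -0.8, 0, 1, 0, 0, -0.6, 0, 1, 0, 0, -0.2, 0, 1, 0, 0, 0, 0, 1]
}}

```text
time_s: 7.45
tcp_pos: [0.4085, 0.0302, 0.0581]
eef_rot: [179.9, 0.1, -2.1]
contact_force: [-0.1, 0.2, 0.3]
gripper_width: 0.0007
```

```bash
python3 f.py
```

```text
[0.2221 0.2625 0.0581] [0.5147 0.2356 0.3189] [0.4098 0.0309 0.0595] 7.75
```

Baseline Fx is about +0.2 N. I expect contact at about x .424.

Emit:
{"fn": "carry_out", "kwargs": {
  "commands": [0.05, 0, 0, 0, 1, 0.05, 0, 0, 0, 1, 0.05, 0, 0, 0, 1, 0.05, -0.02, 0, 0, 1, 0.05, 0, 0, 0, 1, 0, 0, 0, 0, 1, 0, 0, 0, 0, 1]
}}

```text
time_s: 8.45
tcp_pos: [0.419, 0.0295, 0.0585]
eef_rot: [180.0, 0.0, -2.1]
contact_force: [0.0, -0.3, -1.1]
gripper_width: 0.0007
```

Emit:
{"fn": "carry_out", "kwargs": {
  "commands": [0.025, 0, 0, 0, 1, 0.025, 0, 0, 0, 1, 0, 0, 0, 0, 1]
}}

```text
time_s: 8.75
tcp_pos: [0.4212, 0.0297, 0.0586]
eef_rot: [180.0, -0.0, -2.1]
contact_force: [-0.3, -0.3, 0.5]
gripper_width: 0.0005
```

Emit:
{"fn": "carry_out", "kwargs": {
  "commands": [0.025, 0, 0, 0, 1, 0, 0, 0, 0, 1]
}}

```text
time_s: 8.95
tcp_pos: [0.4222, 0.0296, 0.0586]
eef_rot: [180.0, -0.0, -2.1]
contact_force: [0.1, 0.0, -0.2]
gripper_width: 0.0003
```

```bash
python3 f.py
```

```text
[-0.2209  0.2428  0.4373] [0.2955 0.5853 0.4052] [0.4221 0.0296 0.0586] 9.25
```

Emit:
{"fn": "carry_out", "kwargs": {
  "commands": [0.025, 0, 0, 0, 1, 0, 0, 0, 0, 1]
}}

```text
time_s: 9.45
tcp_pos: [0.4233, 0.0297, 0.0586]
eef_rot: [180.0, -0.0, -2.1]
contact_force: [1.3, 0.2, -0.2]
gripper_width: 0.0006
```

Emit:
{"fn": "carry_out", "kwargs": {
  "commands": [0.025, 0, 0, 0, 1, 0, 0, 0, 0, 1]
}}

```text
time_s: 9.65
tcp_pos: [0.4242, 0.0296, 0.0585]
eef_rot: [180.0, 0.0, -2.1]
contact_force: [-0.6, 0.1, 0.2]
gripper_width: 0.0007
```

```bash
python3 f.py
```

```text
[-0.2058 -0.1431  0.0209] [0.6381 0.5662 0.3613] [0.4241 0.0296 0.0585] 9.95
```

Emit:
{"fn": "carry_out", "kwargs": {
  "commands": [0.025, 0, 0, 0, 1, 0, 0, 0, 0, 1]
}}

```text
time_s: 10.15
tcp_pos: [0.4249, 0.0295, 0.0585]
eef_rot: [180.0, 0.0, -2.1]
contact_force: [-1.3, 0.2, 0.0]
gripper_width: 0.0003
```

Emit:
{"fn": "carry_out", "kwargs": {
  "commands": [0.02, 0, 0, 0, 1, 0, 0, 0, 0, 1]
}}

```text
time_s: 10.35
tcp_pos: [0.4256, 0.0295, 0.0585]
eef_rot: [180.0, 0.0, -2.1]
contact_force: [-2.8, 0.4, 1.0]
gripper_width: 0.0002
```

```bash
python3 f.py
```

```text
[-2.67    0.2107  0.9405] [0.2668 0.3942 0.4125] [0.4257 0.0296 0.0585] 10.65
```

Emit:
{"fn": "carry_out", "kwargs": {
  "commands": [0.02, 0, 0, 0, 1, 0, 0, 0, 0, 1]
}}

```text
time_s: 10.85
tcp_pos: [0.4268, 0.0296, 0.0585]
eef_rot: [180.0, 0.0, -2.1]
contact_force: [-2.1, -0.8, -0.2]
gripper_width: 0.0007
```

```bash
python3 f.py
```

```text
[-2.0952  0.0337  0.2175] [0.3495 0.489  0.2646] [0.4267 0.0296 0.0585] 11.15
```

The force fell as I pressed further, which suggests slipping. I'll confirm with small steps.

Emit:
{"fn": "carry_out", "kwargs": {
  "commands": [0.025, 0, 0, 0, 1, 0, 0, 0, 0, 1]
}}

```text
time_s: 11.35
tcp_pos: [0.4278, 0.0297, 0.0585]
eef_rot: [180.0, -0.0, -2.1]
contact_force: [-2.1, -0.3, 0.0]
gripper_width: 0.0007
```

```bash
python3 f.py
```

```text
[-2.1556 -0.0063  0.2718] [0.2623 0.372  0.331 ] [0.4277 0.0296 0.0585] 11.65
```

Emit:
{"fn": "carry_out", "kwargs": {
  "commands": [0.025, 0, 0, 0, 1, 0, 0, 0, 0, 1]
}}

```text
time_s: 11.85
tcp_pos: [0.4288, 0.0297, 0.0586]
eef_rot: [-180.0, -0.0, -2.1]
contact_force: [-2.2, -0.4, -0.2]
gripper_width: 0.0003
```

```bash
python3 f.py
```

```text
[-2.1526 -0.201   0.0363] [0.3089 0.2693 0.1529] [0.4288 0.0296 0.0586] 12.15
```

B slides at a steady 2.1 N, constant over more than 2 mm, so it's slippery. I'll slide it on.

Emit:
{"fn": "carry_out", "kwargs": {
  "commands": [0.05, -0.002, 0, 0, 1, 0.06, -0.0023, 0, 0, 1, 0.06, -0.0023, 0, 0, 1, 0.06, -0.0023, 0, 0, 1, 0.06, -0.0023, 0, 0, 1, 0.06, -0.0023, 0, 0, 1, 0.06, -0.0023, 0, 0, 1, 0.06, -0.0023, 0, 0, 1]
}}

```text
time_s: 12.95
tcp_pos: [0.4477, 0.0289, 0.0585]
eef_rot: [180.0, 0.0, -2.1]
contact_force: [-1.9, -0.7, 0.1]
gripper_width: 0.0005
```

Emit:
{"fn": "carry_out", "kwargs": {
  "commands": [0.06, -0.0023, 0, 0, 1, 0.06, -0.0023, 0, 0, 1, 0.06, -0.0023, 0, 0, 1, 0.06, -0.0023, 0, 0, 1, 0.06, -0.0023, 0, 0, 1, 0.06, -0.0023, 0, 0, 1, 0.06, -0.0023, 0, 0, 1, 0.06, -0.0023, 0, 0, 1]
}}

```text
time_s: 13.75
tcp_pos: [0.4669, 0.0282, 0.0586]
eef_rot: [180.0, 0.0, -2.1]
contact_force: [-2.2, 0.8, 0.5]
gripper_width: 0.0003
```

```bash
python3 f.py; python3 - <<'E'
from plant import cams;from h import *
c=cams.capture("scene");measure.__name__
cv2.imwrite("pics/s3.png",cv2.resize(c["frame"][130:330,130:430,::-1],None,fx=2.6,fy=2.6))
E
```

```text
[-1.341   0.2274 -0.1434] [0.5337 0.4063 0.5042] [0.4669 0.0283 0.0586] 14.05
```

View pics/s3.png

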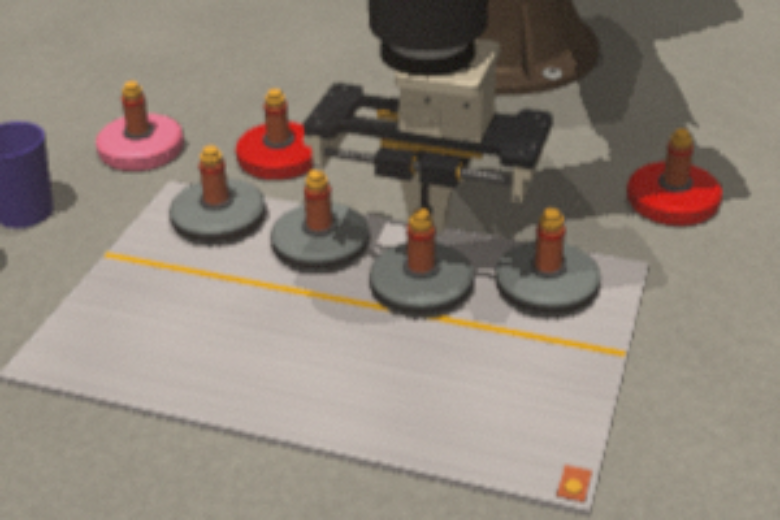

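Stand B, at about (420,270) in the crop, slides upright and has reached the line, and its neighbours haven't moved. I'll keep sliding it.

Emit:
{"fn": "carry_out", "kwargs": {
  "commands": [0.06, -0.0024, 0, 0, 1, 0.065, -0.0024, 0, 0, 1, 0.065, -0.0024, 0, 0, 1, 0.065, -0.0024, 0, 0, 1, 0.065, -0.0024, 0, 0, 1, 0.065, -0.0024, 0, 0, 1, 0.065, -0.0024, 0, 0, 1, 0.065, -0.0024, 0, 0, 1]
}}

```text
time_s: 14.9
tcp_pos: [0.4875, 0.0274, 0.0586]
eef_rot: [180.0, 0.0, -2.1]
contact_force: [-2.7, 0.7, 0.1]
gripper_width: 0.0008
```

Emit:
{"fn": "carry_out", "kwargs": {
  "commands": [0.065, -0.0024, 0, 0, 1, 0.065, -0.0024, 0, 0, 1, 0.065, -0.0024, 0, 0, 1, 0.065, -0.0024, 0, 0, 1, 0.065, -0.0024, 0, 0, 1, 0.065, -0.0024, 0, 0, 1, 0.065, -0.0024, 0, 0, 1, 0.065, -0.0024, 0, 0, 1]
}}

```text
time_s: 15.7
tcp_pos: [0.5083, 0.0266, 0.0585]
eef_rot: [180.0, 0.0, -2.1]
contact_force: [-2.9, 0.5, 0.5]
gripper_width: 0.0003
```

Emit:
{"fn": "carry_out", "kwargs": {
  "commands": [0.065, -0.0024, 0, 0, 1, 0.065, -0.0024, 0, 0, 1, 0.065, -0.0024, 0, 0, 1, 0.065, -0.0024, 0, 0, 1, 0.065, -0.0024, 0, 0, 1, 0.065, -0.0024, 0, 0, 1, 0.065, -0.0024, 0, 0, 1, 0.065, -0.0024, 0, 0, 1]
}}

```text
time_s: 16.5
tcp_pos: [0.5291, 0.0259, 0.0586]
eef_rot: [180.0, -0.0, -2.1]
contact_force: [-2.3, 1.3, -0.4]
gripper_width: 0.0007
```

Emit:
{"fn": "carry_out", "kwargs": {
  "commands": [0.065, -0.0024, 0, 0, 1, 0.065, -0.0024, 0, 0, 1, 0.065, -0.0024, 0, 0, 1, 0.065, -0.0024, 0, 0, 1, 0.065, -0.0024, 0, 0, 1, 0.065, -0.0024, 0, 0, 1, 0.065, -0.0024, 0, 0, 1, 0.065, -0.0024, 0, 0, 1]
}}

```text
time_s: 17.3
tcp_pos: [0.5499, 0.0251, 0.0586]
eef_rot: [-180.0, 0.0, -2.1]
contact_force: [-3.3, -0.3, 0.3]
gripper_width: 0.0004
```

Emit:
{"fn": "carry_out", "kwargs": {
  "commands": [0.065, -0.0024, 0, 0, 1, 0.065, -0.0024, 0, 0, 1, 0.065, -0.0024, 0, 0, 1, 0.065, -0.0024, 0, 0, 1, 0.065, -0.0024, 0, 0, 1, 0.065, -0.0024, 0, 0, 1, 0.065, -0.0024, 0, 0, 1, 0.04, -0.0024, 0, 0, 1]
}}

```text
time_s: 18.1
tcp_pos: [0.5698, 0.0243, 0.0585]
eef_rot: [-180.0, -0.0, -2.1]
contact_force: [-1.8, -0.1, 0.4]
gripper_width: 0.0007
```

Emit:
{"fn": "carry_out", "kwargs": {
  "commands": [-0.05, 0, 0, 0, 1, -0.1, 0, 0, 0, 1, -0.25, 0, 0, 0, 1, 0, 0, 0.6, 0, 1, 0, 0, 0.8, 0, 1, 0, 0, 0.8, 0, 1, -0.5, -0.4, 0, 0, 1, -0.75, -0.55, 0, 0, 1]
}}

```text
time_s: 18.9
tcp_pos: [0.504, -0.0132, 0.1475]
eef_rot: [-179.9, -0.2, -2.0]
contact_force: [-0.9, -0.2, -0.2]
gripper_width: 0.0006
```

Emit:
{"fn": "carry_out", "kwargs": {
  "commands": [-0.75, -0.55, 0, 0, 1, -0.75, -0.5, 0, 0, 1, -0.75, -0.5, 0, 0, 1, 0, 0, -0.5, 0, 1, 0, 0, -0.8, 0, 1, 0, 0, -0.6, 0, 1, 0, 0, -0.3, 0, 1, 0, 0, 0, 0, 1]
}}

```text
time_s: 19.7
tcp_pos: [0.4117, -0.076, 0.0573]
eef_rot: [180.0, 0.2, -2.1]
contact_force: [0.4, 0.4, 0.6]
gripper_width: 0.0002
```

```bash
python3 f.py; python3 - <<'E'
from plant import cams;from h import *
measure(cams.capture("top"))
E
```

```text
[0.1588 0.1223 0.4005] [0.1465 0.2435 0.4271] [ 0.4141 -0.0755  0.0594] 20.0
corner [447 100] [ 0.7731 -0.467 ]
corner [449 299] [ 0.2165 -0.4549]
corner [170 296] [0.2029 0.2825]
corner [170 103] [0.7454 0.3199]
yellow [213.5333 123.1333] [212 121   4   5  15] z.008 [0.6881 0.1922] z.081 [0.6608 0.1803]
yellow [271.0698 149.2791] [268 146   7   8  43] z.008 [0.6152 0.027 ] z.081 [0.592  0.0241]
yellow [427.5385 161.4231] [423 158   9   8  52] z.008 [ 0.591  -0.4077] z.081 [ 0.5691 -0.3868]
yellow [218.9667 177.1889] [204 175  33   5  90] z.008 [0.5311 0.1688] z.081 [0.5125 0.1581]
yellow [359.2551 185.7755] [343 184  34   5  98] z.008 [ 0.5168 -0.219 ] z.081 [ 0.499  -0.2084]
yellow [351.4412 208.7353] [349 205   6   8  34] z.008 [ 0.4519 -0.1977] z.081 [ 0.4376 -0.1883]
yellow [403.5 253.5] [400 250   8   8  52] z.008 [ 0.3334 -0.3374] z.081 [ 0.3256 -0.3203]
yellow [345.   259.76] [341 256   9   8  50] z.008 [ 0.3122 -0.1809] z.081 [ 0.3056 -0.1724]
V samples [(np.int64(57), np.int64(103), np.int64(16)), (np.int64(58), np.int64(101), np.int64(12)), (np.int64(107), np.int64(69), np.int64(20)), (np.int64(211), np.int64(1), np.int64(120)), (np.int64(129), np.int64(24), np.int64(25)), (np.int64(149), np.int64(24), np.int64(28))]
base [366.4931 118.9169] [349 106  38  22 361] mid bbox [ 0.712  -0.2395]
base [270.2509 156.4775] [256 141  32  30 534] mid bbox [0.5923 0.0246]
base [317.3148 175.1506] [ 293  152   49   47 1833] mid bbox [ 0.5401 -0.1015]
base [295.233 248.354] [ 245  196  120  104 6593] mid bbox [ 0.3403 -0.0713]
base [411.2618 222.8818] [389 209  41  32 592] mid bbox [ 0.4099 -0.3495]
base [374.1257 270.5146] [360 257  27  32 342] mid bbox [ 0.2793 -0.2528]
red [399.1667 258.3679] [382 239  34  34 318] [ 0.3186 -0.3225]
red [342.4702 261.9026] [326 245  34  35 821] [ 0.3051 -0.1727]
```

B is now at (.592,.024), about 16 mm clear of the line. Next I'll feel C, with contact expected at about x .429.

Emit:
{"fn": "carry_out", "kwargs": {
  "commands": [0.05, 0, 0, 0, 1, 0.05, 0, 0, 0, 1, 0.05, -0.01, 0, 0, 1, 0.05, 0, 0, 0, 1, 0.05, -0.01, 0, 0, 1, 0.025, 0, 0, 0, 1, 0, 0, 0, 0, 1, 0, 0, 0, 0, 1]
}}

```text
time_s: 20.85
tcp_pos: [0.4244, -0.0765, 0.0585]
eef_rot: [180.0, 0.0, -2.1]
contact_force: [-1.1, -0.7, -0.2]
gripper_width: 0.0006
```

Emit:
{"fn": "carry_out", "kwargs": {
  "commands": [0.025, 0, 0, 0, 1, 0.025, 0, 0, 0, 1, 0, 0, 0, 0, 1]
}}

```text
time_s: 21.15
tcp_pos: [0.4267, -0.0764, 0.0586]
eef_rot: [-180.0, -0.0, -2.1]
contact_force: [-0.1, 1.0, -0.1]
gripper_width: 0.0004
```

Emit:
{"fn": "carry_out", "kwargs": {
  "commands": [0.025, 0, 0, 0, 1, 0, 0, 0, 0, 1]
}}

```text
time_s: 21.35
tcp_pos: [0.4277, -0.0765, 0.0586]
eef_rot: [-180.0, -0.0, -2.1]
contact_force: [-0.6, 0.5, 0.3]
gripper_width: 0.0003
```

```bash
python3 f.py
```

```text
[-0.3113  0.1178  0.4588] [0.3293 0.3531 0.2176] [ 0.4275 -0.0765  0.0585] 21.65
```

Emit:
{"fn": "carry_out", "kwargs": {
  "commands": [0.025, 0, 0, 0, 1, 0, 0, 0, 0, 1]
}}

```text
time_s: 21.85
tcp_pos: [0.4287, -0.0765, 0.0586]
eef_rot: [180.0, -0.0, -2.1]
contact_force: [0.7, -1.0, -0.1]
gripper_width: 0.0003
```

Emit:
{"fn": "carry_out", "kwargs": {
  "commands": [0.025, 0, 0, 0, 1, 0, 0, 0, 0, 1]
}}

```text
time_s: 22.05
tcp_pos: [0.4295, -0.0765, 0.0585]
eef_rot: [180.0, 0.0, -2.1]
contact_force: [-0.4, -0.4, 0.9]
gripper_width: 0.0005
```

```bash
python3 f.py
```

```text
[-0.4771 -0.1588  0.2403] [0.5025 0.2173 0.4429] [ 0.4295 -0.0765  0.0585] 22.35
```

Emit:
{"fn": "carry_out", "kwargs": {
  "commands": [0.025, 0, 0, 0, 1, 0, 0, 0, 0, 1]
}}

```text
time_s: 22.55
tcp_pos: [0.4302, -0.0766, 0.0585]
eef_rot: [180.0, 0.0, -2.1]
contact_force: [-2.1, -0.1, 1.0]
gripper_width: 0.0006
```

```bash
python3 f.py
```

```text
[-1.7457  0.3139  0.8934] [0.3321 0.4959 0.358 ] [ 0.4303 -0.0765  0.0585] 22.85
```

Emit:
{"fn": "carry_out", "kwargs": {
  "commands": [0.02, 0, 0, 0, 1, 0, 0, 0, 0, 1]
}}

```text
time_s: 23.05
tcp_pos: [0.4311, -0.0765, 0.0585]
eef_rot: [180.0, 0.0, -2.1]
contact_force: [-1.9, -0.2, 1.2]
gripper_width: 0.0004
```

```bash
python3 f.py
```

```text
[-2.7586 -0.1772  0.915 ] [0.7311 0.4466 0.2602] [ 0.4312 -0.0765  0.0585] 23.35
```

Emit:
{"fn": "carry_out", "kwargs": {
  "commands": [0.02, 0, 0, 0, 1, 0, 0, 0, 0, 1]
}}

```text
time_s: 23.55
tcp_pos: [0.4322, -0.0765, 0.0586]
eef_rot: [-180.0, -0.0, -2.1]
contact_force: [-3.3, -0.4, -0.1]
gripper_width: 0.0005
```

```bash
python3 f.py
```

```text
[-2.244  -0.3126  0.3192] [0.6616 0.3466 0.3148] [ 0.4321 -0.0765  0.0586] 23.85
```

Emit:
{"fn": "carry_out", "kwargs": {
  "commands": [0.015, 0, 0, 0, 1, 0, 0, 0, 0, 1]
}}

```text
time_s: 24.05
tcp_pos: [0.4327, -0.0765, 0.0585]
eef_rot: [180.0, 0.0, -2.1]
contact_force: [-2.0, -0.2, 0.7]
gripper_width: 0.0004
```

```bash
python3 f.py
```

```text
[-2.4611 -0.2888  0.4257] [0.5315 0.4919 0.3384] [ 0.4327 -0.0765  0.0585] 24.35
```

The force levels off at about 2.3 N. I'll confirm over two more millimetres.

Emit:
{"fn": "carry_out", "kwargs": {
  "commands": [0.025, 0, 0, 0, 1, 0, 0, 0, 0, 1]
}}

```text
time_s: 24.55
tcp_pos: [0.4339, -0.0764, 0.0586]
eef_rot: [-180.0, -0.0, -2.1]
contact_force: [-2.8, 0.2, 0.1]
gripper_width: 0.0006
```

Emit:
{"fn": "carry_out", "kwargs": {
  "commands": [0.025, 0, 0, 0, 1, 0, 0, 0, 0, 1]
}}

```text
time_s: 24.75
tcp_pos: [0.4349, -0.0765, 0.0586]
eef_rot: [180.0, -0.0, -2.1]
contact_force: [-1.3, 0.1, 0.4]
gripper_width: 0.0003
```

```bash
python3 f.py
```

```text
[-1.4978  0.1778  0.3062] [0.6216 0.3719 0.3282] [ 0.4348 -0.0765  0.0586] 25.05
```

C gives way too. I'll slide it beyond the line, which needs about 133 mm.

Emit:
{"fn": "carry_out", "kwargs": {
  "commands": [0.05, -0.002, 0, 0, 1, 0.065, -0.0024, 0, 0, 1, 0.065, -0.0024, 0, 0, 1, 0.065, -0.0024, 0, 0, 1, 0.065, -0.0024, 0, 0, 1, 0.065, -0.0024, 0, 0, 1, 0.065, -0.0024, 0, 0, 1, 0.065, -0.0024, 0, 0, 1]
}}

```text
time_s: 25.85
tcp_pos: [0.4551, -0.0772, 0.0586]
eef_rot: [-180.0, -0.0, -2.1]
contact_force: [-2.6, -0.4, 0.2]
gripper_width: 0.0005
```

Emit:
{"fn": "carry_out", "kwargs": {
  "commands": [0.065, -0.0024, 0, 0, 1, 0.065, -0.0024, 0, 0, 1, 0.065, -0.0024, 0, 0, 1, 0.065, -0.0024, 0, 0, 1, 0.065, -0.0024, 0, 0, 1, 0.065, -0.0024, 0, 0, 1, 0.065, -0.0024, 0, 0, 1, 0.065, -0.0024, 0, 0, 1]
}}

```text
time_s: 26.65
tcp_pos: [0.4759, -0.078, 0.0586]
eef_rot: [-180.0, -0.0, -2.1]
contact_force: [-2.4, 0.1, -0.6]
gripper_width: 0.0006
```

Emit:
{"fn": "carry_out", "kwargs": {
  "commands": [0.065, -0.0024, 0, 0, 1, 0.065, -0.0024, 0, 0, 1, 0.065, -0.0024, 0, 0, 1, 0.065, -0.0024, 0, 0, 1, 0.065, -0.0024, 0, 0, 1, 0.065, -0.0024, 0, 0, 1, 0.065, -0.0024, 0, 0, 1, 0.065, -0.0024, 0, 0, 1]
}}

```text
time_s: 27.45
tcp_pos: [0.4967, -0.0788, 0.0585]
eef_rot: [180.0, 0.0, -2.1]
contact_force: [-1.9, 0.0, 0.9]
gripper_width: 0.0002
```

Emit:
{"fn": "carry_out", "kwargs": {
  "commands": [0.065, -0.0024, 0, 0, 1, 0.065, -0.0024, 0, 0, 1, 0.065, -0.0024, 0, 0, 1, 0.065, -0.0024, 0, 0, 1, 0.065, -0.0024, 0, 0, 1, 0.065, -0.0024, 0, 0, 1, 0.065, -0.0024, 0, 0, 1, 0.065, -0.0024, 0, 0, 1]
}}

```text
time_s: 28.25
tcp_pos: [0.5176, -0.0795, 0.0586]
eef_rot: [180.0, -0.0, -2.1]
contact_force: [-2.7, -0.3, -0.2]
gripper_width: 0.0006
```

Emit:
{"fn": "carry_out", "kwargs": {
  "commands": [0.065, -0.0024, 0, 0, 1, 0.065, -0.0024, 0, 0, 1, 0.065, -0.0024, 0, 0, 1, 0.065, -0.0024, 0, 0, 1, 0.065, -0.0024, 0, 0, 1, 0.065, -0.0024, 0, 0, 1, 0.065, -0.0024, 0, 0, 1, 0.065, -0.0024, 0, 0, 1]
}}

```text
time_s: 29.05
tcp_pos: [0.5384, -0.0803, 0.0586]
eef_rot: [180.0, -0.0, -2.1]
contact_force: [-2.8, -0.7, 0.7]
gripper_width: 0.0005
```

Emit:
{"fn": "carry_out", "kwargs": {
  "commands": [0.065, -0.0024, 0, 0, 1, 0.065, -0.0024, 0, 0, 1, 0.065, -0.0024, 0, 0, 1, 0.065, -0.0024, 0, 0, 1, 0.065, -0.0024, 0, 0, 1, 0.065, -0.0024, 0, 0, 1, 0.065, -0.0024, 0, 0, 1, 0.065, -0.0024, 0, 0, 1]
}}

```text
time_s: 29.85
tcp_pos: [0.5591, -0.0811, 0.0586]
eef_rot: [180.0, -0.0, -2.1]
contact_force: [-2.2, -1.2, 0.4]
gripper_width: 0.0006
```

Emit:
{"fn": "carry_out", "kwargs": {
  "commands": [0.065, -0.0024, 0, 0, 1, 0.065, -0.0024, 0, 0, 1, 0.065, -0.0024, 0, 0, 1, 0.04, -0.0024, 0, 0, 1]
}}

```text
time_s: 30.25
tcp_pos: [0.5686, -0.0815, 0.0585]
eef_rot: [180.0, -0.0, -2.1]
contact_force: [-2.4, -0.2, 0.8]
gripper_width: 0.0003
```

Emit:
{"fn": "carry_out", "kwargs": {
  "commands": [-0.05, 0, 0, 0, 1, -0.1, 0, 0, 0, 1, -0.25, 0, 0, 0, 1, 0, 0, 0.6, 0, 1, 0, 0, 0.8, 0, 1, 0, 0, 0.8, 0, 1, -0.5, 0.4, 0.5, 0, 1, -0.8, 0.9, 0.5, 0, 1]
}}

```text
time_s: 31.05
tcp_pos: [0.5016, -0.0315, 0.1866]
eef_rot: [-180.0, -0.1, -2.2]
contact_force: [-1.0, 1.0, 1.0]
gripper_width: 0.0005
```

Emit:
{"fn": "carry_out", "kwargs": {
  "commands": [-0.5, 1, 0.3, 0, 1, 0, 1, 0, 0, 1, 0, 1, 0, 0, 1, 0, 1, 0, 0, 1, 0, 1, 0, 0, 1, 0, 1, 0, 0, 1, 0, 1, 0, 0, 1, 0, 1, 0, 0, 1]
}}

```text
time_s: 31.85
tcp_pos: [0.4808, 0.2904, 0.198]
eef_rot: [-180.0, -0.0, -2.1]
contact_force: [0.7, -0.4, -0.2]
gripper_width: 0.0008
```

Emit:
{"fn": "carry_out", "kwargs": {
  "commands": [-0.4, 1, 0, 0, 1, -0.4, 1, 0, 0, 1, -0.4, 1, 0, 0, 1, -0.4, 1, 0, 0, 1, 0, 0, 0, 0, 1, 0, 0, 0, 0, 1]
}}

```text
time_s: 32.45
tcp_pos: [0.4166, 0.4494, 0.1974]
eef_rot: [180.0, 0.0, -2.0]
contact_force: [-0.8, 0.1, -0.2]
gripper_width: 0.0005
```

```bash
python3 - <<'E'
from plant import cams;from h import *
c=cams.capture("top");measure(c);cv2.imwrite("pics/end.png",c["frame"][:,:,::-1])
E
```

```text
corner [209 120] [0.6971 0.2056]
corner [378 129] [ 0.682  -0.2714]
corner [375 233] [ 0.3868 -0.2615]
corner [200 222] [0.404  0.2142]
yellow [213.5385 123.1538] [212 122   4   4  13] z.008 [0.688  0.1922] z.081 [0.6608 0.1803]
yellow [270.9756 149.0488] [268 146   7   7  41] z.008 [0.6159 0.0273] z.081 [0.5926 0.0244]
yellow [311.0513 150.359 ] [308 147   7   8  39] z.008 [ 0.6149 -0.0847] z.081 [ 0.5916 -0.0815]
yellow [427.6304 161.2609] [423 158   9   8  46] z.008 [ 0.5915 -0.408 ] z.081 [ 0.5696 -0.387 ]
yellow [290.2457 181.6027] [204 175 173  14 521] z.008 [ 0.5237 -0.0289] z.081 [ 0.5055 -0.0287]
yellow [227.0638 196.0851] [224 193   8   8  47] z.008 [0.4782 0.1438] z.081 [0.4625 0.1345]
yellow [350.5106 208.6596] [347 205   8   8  47] z.008 [ 0.452  -0.1952] z.081 [ 0.4377 -0.1859]
yellow [403.5294 253.4706] [400 250   8   8  51] z.008 [ 0.3334 -0.3374] z.081 [ 0.3257 -0.3204]
yellow [344.96 259.7 ] [341 256   9   8  50] z.008 [ 0.3124 -0.1808] z.081 [ 0.3057 -0.1723]
yellow [187.0682 263.0455] [184 260   7   7  44] z.008 [0.2915 0.2425] z.081 [0.286  0.2278]
V samples [(np.int64(119), np.int64(17), np.int64(83)), (np.int64(182), np.int64(3), np.int64(75)), (np.int64(186), np.int64(7), np.int64(84)), (np.int64(183), np.int64(3), np.int64(135)), (np.int64(128), np.int64(22), np.int64(27)), (np.int64(123), np.int64(23), np.int64(27))]
base [271.6117 157.6249] [255 140  34  35 837] mid bbox [0.588  0.0245]
base [309.7176 158.943 ] [294 142  33  34 825] mid bbox [ 0.5864 -0.0815]
base [229.775  202.1296] [213 185  34  35 849] mid bbox [0.4585 0.1343]
base [347.138 214.491] [331 197  34  36 884] mid bbox [ 0.4327 -0.1851]
red [398.4695 256.0529] [382 239  34  34 737] [ 0.3247 -0.3207]
red [342.5123 261.6794] [326 245  34  35 814] [ 0.3057 -0.1728]
red [191.3004 264.5443] [175 248  34  34 779] [0.2868 0.2282]
```

View pics/end.png

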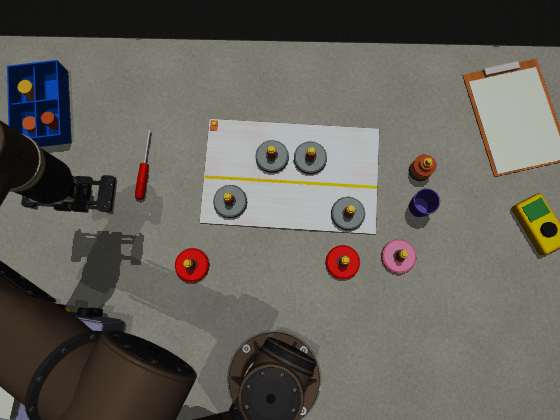

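B (272,157) and C (310,158) stand wholly beyond the line. A (230,201), D (348,213) and everything else are where they were, and the arm is clear.

```bash
python3 -c "
from plant import r
print(r.close_job())"
```

```text
the job is handed in; nothing more can be done
None
```

I found the two slippery stands and slid both beyond the yellow line, then handed the job in at about 32.5 s of the 69 s. They are the middle two of the row: second and third from the left, seen from the robot.

- **Method:** I pushed with the shut fingers low on each post, without gripping.
- **Slippery stands:** Both gave way at about 2.8 N or less, then slid at a reading of about 1.5–3.3 N. That is somewhat above the 1–1.6 N stated, which I put down to the force reading's noise and offset.
- **Left-most stand:** It held, with the force rising to about 4.3 N as I pushed, so I stopped there and left it.
- **Right-most stand:** I did not touch it, since both slippery ones were already found.

**Last checks (top camera):**
- The near edges of the two slid stands are about 12–16 mm beyond the far edge of the line. The two position estimates, from the base and from the terminal, differ by about 4–5 mm.
- The left-most and right-most stands measure within 1 mm of where they started.
- The three red and pink look-alikes and the insulator have not moved beyond measuring error. The cup and screwdriver look unmoved in the picture.
- The arm is touching nothing.

No check failed.

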